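Fetch the puppet's top hat from behind the paint pots

ROBOT

A 7-joint arm with a two-finger parallel gripper is mounted at the origin on the work surface. World frame = base frame: x ahead of the robot, y to its left, z up, the work surface at z = 0. Lengths are in m, angles in rad, forces in N, time in s.
With the tool pointing down it reaches from about 0.425 to 0.875 m from the base axis. Payload 4.7 kg.
Tool frame: the origin (TCP) lies on the centre line of the jaws, within the pads' length; the fingertips stand 14 mm ahead of it and the grasp point (between the pads) lies 5 mm behind it; z points along the fingers, y is the line along which they close (so a half turn about z gives the same grasp; the last joint's range is limited). The gripper opens to 87 mm and grips with 3 to 60 N. Pads are 19 mm wide; open, the fingers measure 117 mm over their backs; the gripper's body (75 mm by 190 mm) begins 51 mm behind the grasp point.
Start: joints at [-1.149, 0.321, -0.07, 1.45, 0.023, 1.371, -0.057], TCP at [0.258, 0.597, 0.237] pointing down, gripper open.
Joint ranges: [-2.86, 2.86], [-0.3, 2.09], [-1.38, 1.24], [0.06, 2.45], [-1.56, 4.7], [0.09, 2.05], [-2.69, 2.69]. Speed limits (rad/s): [2.57, 2.57, 3.14, 3.14, 3.14, 3.14, 3.14].

INTERFACE

Orientations are given as a rotation vector (axis times angle).
In Python, from bench import * gives the robot as it stands.
- The arm moves only by the shell command python3 -m jog 'ROWS' [FORCE]. ROWS is JSON, a list of rows, each an object of numbers: "claw": the finger opening in mm, from 0 to 87; "dx", "dy", "dz": the shift along the tool's x, y, z in mm; "spin": the turn about the tool's z in degrees. In form: [{"claw": .., "dx": .., "dy": .., "dz": .., "spin": ..}, ...]. A call has 1 to 20 rows; each row is the pose to reach, as a shift and turn from the pose commanded when the call began, along the tool's axes at that moment; what a row does not reach only later rows make up. A row lasts 1/12 s, in which the tool goes at most 41.7 mm and 7.16 degrees, less where a joint would pass 70% of its speed; a pose out of reach is approached as far as the arm can. A call with a gripper value outside its range is refused whole. The fingers move at their own pace and stop on an object; FORCE is the grip in N (left out, the last holds). Time passes only in rows, so rows that repeat a pose let the fingers close. It gives the time, the measured TCP pose, the force, the opening and the grip force at its end, in the units of the state.
- get_state(): the state, without advancing time (a new reading comes with each control period).
- get_image(name): name is "scene" or "side" or "wrist"; returns a dict with "frame" (400x640x3 uint8, red, green, blue), "depth" (400x640 float32, m along the optical axis (not along the pixel's ray), 0 where there is no reading), "K" (3x3 intrinsics, pixels), "distortion" ([k1, k2, p1, p2, k3] as OpenCV has them; the pictures are not rectified), "T" (4x4, takes a point from camera to world coordinates); the wrist camera has in their place "mount" (4x4, takes a point from camera to tool coordinates, whose origin is the TCP and whose axes are the flange's). Camera axes: x right, y down, z forward; pixel columns grow to the right and rows downward; lengths in m; the calibration is good to about 2 mm. A picture is of the moment at which its call begins: read the wrist's pose just before it.
- close_job(): hands the job in; it is judged then, once.
The state is a dict: "time": time; "joint_positions": joint angles; "qd": joint speeds; "joint_torque": joint torques, N m; "position": TCP position; "tool_rot": TCP orientation; "ft_force": force on the tool from outside, world axes, zero at the start; "torque": the same for the moment, N m; "grip_width": opening from 0.0 (shut) to 1.0 (fully open); "grip_force": force on a finger pad.
Only numpy, scipy, OpenCV 4.12 (cv2) and the standard library are available. Lean on these libraries where they do the work, as an engineer would, in place of code of your own. Each camera call takes 0.05 s, during which the arm holds its last target. There are 200 camera calls.

TASK

On the wooden board the puppet's little black top hat is hemmed in by a nozzle bottle, a round jar and a square tin. First stand all three containers upright inside the metal tray, leaving the hat where it is; then put the hat on the puppet head, down over the peg so that its brim sits flat; and finally stand each container back on the very spot of the board where it stood at the start. Don't knock any container over, and leave the roll of tape, the grey glove hand and the wooden spool where they are.

Things in the scene. Friction and masses are not known exactly. Their poses are not given: they have to be found in the camera images.
- bottle: Nozzle bottle, loose, about 130 g: white plastic, round, 38 mm diameter with straight sides up to 74 mm, then a shoulder and a grey pointed nozzle to 98 mm. Origin: centre of its underside, z up.
- jar: Jar, loose, about 180 g: white plastic, round, 52 mm diameter with straight sides, grey lid on top, 88 mm tall in all. Origin: centre of its underside, z up.
- tin: Square tin, loose, about 150 g: bare steel, 38 x 38 mm, straight sides to 80 mm, with a small black round cap 28 mm wide on top to 90 mm. Origin: centre of its underside, z up, x and y square to its sides.
- hat: Puppet's top hat, loose, about 40 g: black plastic; flat brim 60 mm in diameter and 4 mm thick at the bottom, upright round crown 40 mm in diameter up to 45 mm. Hollow from below: a round bore 28 mm in diameter and 33 mm deep. Origin: centre of the brim's underside, z up. At the start it stands upright in the middle of the board, the three containers around it with their centres 60 mm from its centre, 120 degrees apart, too close for a gripper to take the hat.
- board: Wooden board with a low rim, fixed, brown, 210 x 210 mm; its floor is 8 mm above its origin, its rim 8 mm wide and 22 mm high. Origin: centre of its underside, on the bench. The hat and the three containers stand on its floor at the start.
- tray: Shallow aluminium tray, fixed, empty at the start, 260 mm (its x) x 115 mm (its y); its floor is 5 mm above its origin, its rim 5 mm wide and 14 mm high. Origin: centre of its underside, on the bench. The side area for the containers.
- bust: Puppet head on a round wooden foot, fixed: grey plastic head up to 70 mm in diameter with a round nose, its flat top 56 mm wide at 100 mm above the origin. A steel peg 14 mm in diameter stands 14 mm up from the middle of the flat top; the hat goes over it and its brim then rests on the flat top, 100 mm above the origin. Origin: centre of the foot's underside, on the bench, z up.
- tape: Bystander, loose: brown roll of tape lying flat, 90 mm in diameter, 46 mm high. Origin: centre of its underside.
- spool: Bystander, loose: little wooden spool, 22 mm in diameter, 20 mm high, standing in a corner of the wooden board. Origin: centre of its underside.
- glove: Bystander, loose: grey puppet glove hand lying flat, about 75 x 80 mm, 22 mm high. Origin: under the centre of its palm.
There are look-alikes about, which are no part of the job. Leave any blue look-alike of the hat alone.

How it is judged:
By the outcome, as a careful person would: the job done as asked, in the order asked, and still so for the second after the job is handed in, with the robot touching nothing.
It also fails if it takes over 141 s, if anything falls off the work surface, if the arm or the gripper's body presses on something with over 40 N, if the wrist force passes 120 N, or if a joint passes its speed limit or range.

## Working session

There is one attempt and no reset: what is moved stays moved. The work goes in short steps, Python scripts to look and compute and a shell command to move; the robot and the scene stay as the last step left them, time stands still between calls to the robot, and variables do not carry over. Pictures are saved under pics/ and viewed, at most 14 in all, crops included, and the job is handed in when it is done.

```bash
ls; mkdir -p pics; cat > h.py <<'E'
from bench import *
import numpy as np, cv2
from scipy.spatial.transform import Rotation as R
def grab(name):
    s=get_state(); im=get_image(name)
    if name=="wrist":
        T=np.eye(4);T[:3,:3]=R.from_rotvec(s["tool_rot"]).as_matrix();T[:3,3]=s["position"];im["T"]=T@np.array(im["mount"])
    return im
def cloud(im):
    h,w=im["depth"].shape
    u,v=np.meshgrid(np.arange(w),np.arange(h))
    p=cv2.undistortPoints(np.stack([u,v],-1).reshape(-1,1,2).astype(np.float64),np.array(im["K"]),np.array(im["distortion"])).reshape(h,w,2)
    d=im["depth"]; P=np.dstack([p[...,0]*d,p[...,1]*d,d]); T=np.array(im["T"])
    W=P@T[:3,:3].T+T[:3,3]; W[d==0]=np.nan
    return W
def save(im,n): cv2.imwrite("pics/"+n+".png",cv2.cvtColor(im["frame"],cv2.COLOR_RGB2BGR))
E
python3 - <<'E'
from h import *
import pickle
s=get_state();print({k:np.round(v,3) for k,v in s.items()})
D={}
for n in["scene","side"]:
    im=grab(n);D[n]=im;save(im,n+"0");print(n,np.round(im["T"],3).tolist())
pickle.dump(D,open("d0.pkl","wb"))
E
```

```text
pics
{'time': np.float64(0.0), 'joint_positions': array([-1.149,  0.322, -0.07 ,  1.452,  0.023,  1.371, -0.057]), 'qd': array([-0.002, -0.001,  0.002,  0.001, -0.001, -0.001,  0.001]), 'joint_torque': array([-0.0000e+00, -4.9129e+01, -4.0400e-01, -3.1253e+01, -6.4000e-02,
        4.4000e-02,  0.0000e+00]), 'position': array([0.258, 0.596, 0.235]), 'tool_rot': array([-6.360e-01, -3.076e+00,  3.000e-03]), 'ft_force': array([ 0.402,  0.016, -1.297]), 'torque': array([ 0.029, -0.01 , -0.004]), 'grip_force': np.float64(0.0), 'grip_width': np.float64(1.001)}
scene [[-0.541, 0.527, -0.655, 1.171], [0.841, 0.357, -0.407, 0.459], [0.019, -0.771, -0.636, 0.683], [0.0, 0.0, 0.0, 1.0]]
side [[0.925, -0.245, 0.29, 0.21], [-0.379, -0.578, 0.722, -0.698], [-0.009, -0.778, -0.628, 0.723], [0.0, 0.0, 0.0, 1.0]]
```

View pics/scene0.png

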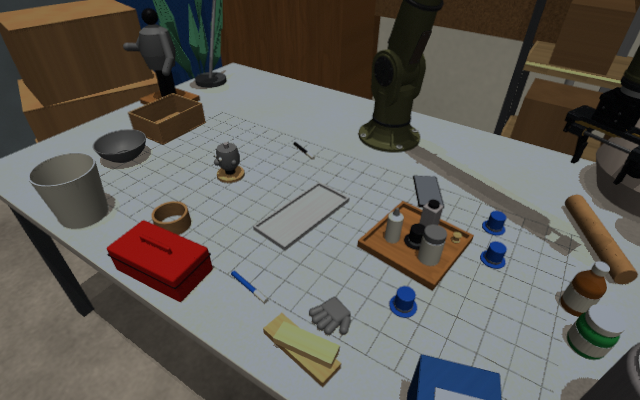

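View pics/side0.png

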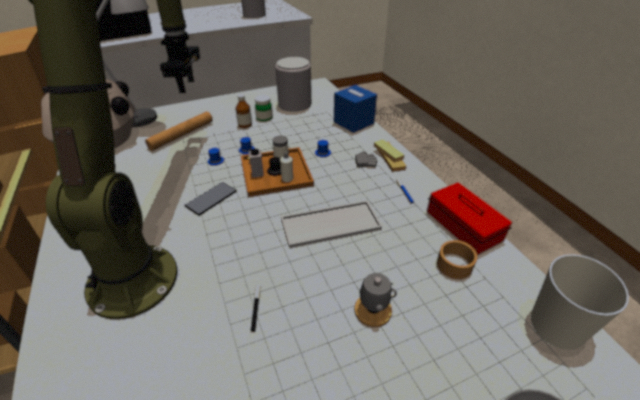

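The scene view shows the board at (416,242), with the bottle at (395,225), tin (431,213), jar (432,245), hat (416,236) and spool (456,238). The tray is at (302,215), the bust at (229,160), the tape at (171,218) and the glove at (331,314). Next I'll take positions from the depth.

```bash
python3 - <<'E'
from h import *
import pickle
D=pickle.load(open("d0.pkl","rb"))
W=cloud(D["scene"])
for n,(u,v) in dict(board_c1=(405,207),board_c2=(472,238),board_c3=(433,281),board_c4=(361,241),bottle=(396,212),jar=(434,230),tin=(433,205),hat=(416,232),spool=(456,237),tray=(302,213),tr1=(321,187),tr2=(349,199),tr3=(285,243),tr4=(256,225),bust=(229,146),foot=(231,175),tape=(171,208),glove=(331,310),phone=(427,190),blue=(404,293)).items():
    print(n,np.round(W[v,u],3))
im=D["scene"]; c=im["frame"][170:300,340:490]; cv2.imwrite("pics/crop.png",cv2.cvtColor(cv2.resize(c,None,fx=5,fy=4.6,interpolation=cv2.INTER_CUBIC),cv2.COLOR_RGB2BGR))
# board-region height histogram
E
```

```text
board_c1 [0.356 0.217 0.011]
board_c2 [0.377 0.41  0.013]
board_c3 [0.578 0.378 0.026]
board_c4 [0.552 0.183 0.022]
bottle [0.495 0.239 0.102]
jar [0.498 0.335 0.096]
tin [0.417 0.302 0.099]
hat [0.482 0.293 0.055]
spool [0.413 0.376 0.027]
tray [ 0.53  -0.01   0.003]
tr1 [ 0.405 -0.03   0.007]
tr2 [0.411 0.069 0.01 ]
tr3 [0.649 0.023 0.006]
tr4 [ 0.645 -0.074  0.014]
bust [ 0.496 -0.294  0.102]
foot [ 0.515 -0.285  0.013]
tape [ 0.732 -0.291  0.03 ]
glove [0.765 0.229 0.024]
phone [0.243 0.238 0.009]
blue [0.658 0.34  0.044]
```

View pics/crop.png

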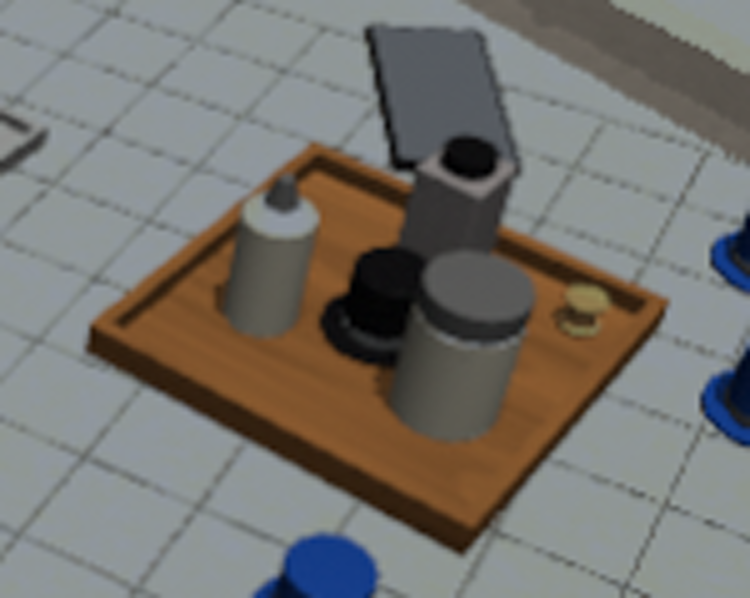

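```bash
cat >> h.py <<'E'
def go(x,y,z,yaw=None):
    """how far to go (mm, deg) to TCP target; yaw = direction (deg) of tool y in world, mod 180"""
    s=get_state();M=R.from_rotvec(s["tool_rot"]).as_matrix()
    d=M.T@(np.array([x,y,z])-s["position"])*1000
    cur=np.degrees(np.arctan2(M[1,1],M[0,1])); sp=0
    if yaw is not None: sp=-((yaw-cur+90)%180-90)   # tool z down: spin opposite world yaw
    print("d",np.round(d,1),"spin",round(sp,1),"| yaw",round(cur,1),"pos",np.round(s["position"],4),"tilt",np.round(M[:2,2],3),"q7",round(s["joint_positions"][6],2),"t",round(float(s["time"]),2),"rows>=",int(np.ceil(max(np.linalg.norm(d)/41.7,abs(sp)/7.16))))
E
python3 - <<'E'
from h import *
im=grab("wrist");print(np.round(im["mount"],3).tolist(),np.round(im["K"],1).tolist())
go(.46,.29,.38)
E
```

```text
[[-0.0, -0.96, -0.281, 0.078], [1.0, -0.0, 0.0, -0.001], [-0.0, -0.281, 0.96, -0.149], [0.0, 0.0, 0.0, 1.0]] [[307.4, 0.0, 323.9], [0.0, 307.4, 197.4], [0.0, 0.0, 1.0]]
d [-307.2 -201.2 -143.9] spin 0 | yaw 66.6 pos [0.2576 0.5963 0.2357] tilt [-0.    -0.001] q7 -0.06 t 0.15 rows>= 10
```

```bash
python3 -m jog '[{"claw":87,"dx":-307,"dy":-201,"dz":-60},{"claw":87,"dx":-307,"dy":-201,"dz":-60},{"claw":87,"dx":-307,"dy":-201,"dz":-60},{"claw":87,"dx":-307,"dy":-201,"dz":-60},{"claw":87,"dx":-307,"dy":-201,"dz":-60},{"claw":87,"dx":-307,"dy":-201,"dz":-60},{"claw":87,"dx":-307,"dy":-201,"dz":-60},{"claw":87,"dx":-307,"dy":-201,"dz":-60},{"claw":87,"dx":-307,"dy":-201,"dz":-60},{"claw":87,"dx":-307,"dy":-201,"dz":-60},{"claw":87,"dx":-307,"dy":-201,"dz":-60},{"claw":87,"dx":-307,"dy":-201,"dz":-60},{"claw":87,"dx":-307,"dy":-201,"dz":-60},{"claw":87,"dx":-307,"dy":-201,"dz":-60}]'
python3 - <<'E'
from h import *
import pickle
im=grab("wrist");save(im,"w1");pickle.dump(im,open("w1.pkl","wb"));go(.46,.29,.28)
E
```

```text
d [-307.2 -201.1  -43.9] spin 0 | yaw 66.6 pos [0.2577 0.5964 0.2359] tilt [-0.    -0.001] q7 -0.06 t 0.2 rows>= 9$[0]: bad value
```

View pics/w1.png

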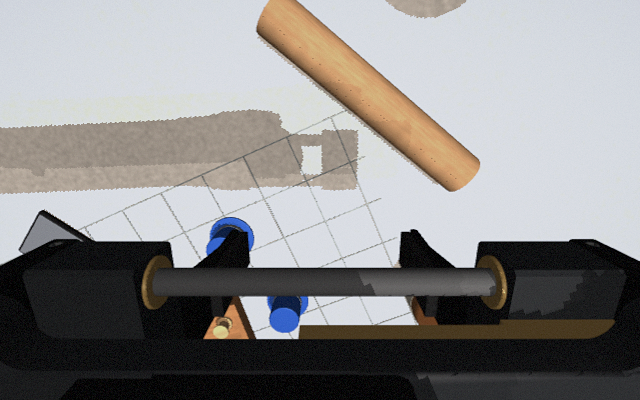

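The wrist view shows the region on the tool's +x side, with the fingers hiding rows below about 240. The move was refused, probably because "spin" was missing.

```bash
python3 -m jog '[{"claw":87,"dx":-350,"dy":-201,"dz":-60,"spin":0},{"claw":87,"dx":-350,"dy":-201,"dz":-60,"spin":0},{"claw":87,"dx":-350,"dy":-201,"dz":-60,"spin":0},{"claw":87,"dx":-350,"dy":-201,"dz":-60,"spin":0},{"claw":87,"dx":-350,"dy":-201,"dz":-60,"spin":0},{"claw":87,"dx":-350,"dy":-201,"dz":-60,"spin":0},{"claw":87,"dx":-350,"dy":-201,"dz":-60,"spin":0},{"claw":87,"dx":-350,"dy":-201,"dz":-60,"spin":0},{"claw":87,"dx":-350,"dy":-201,"dz":-60,"spin":0},{"claw":87,"dx":-350,"dy":-201,"dz":-60,"spin":0},{"claw":87,"dx":-350,"dy":-201,"dz":-60,"spin":0},{"claw":87,"dx":-350,"dy":-201,"dz":-60,"spin":0},{"claw":87,"dx":-350,"dy":-201,"dz":-60,"spin":0},{"claw":87,"dx":-350,"dy":-201,"dz":-60,"spin":0}]'
python3 - <<'E'
from h import *
import pickle
im=grab("wrist");save(im,"w2");pickle.dump(im,open("w1.pkl","wb"));go(.46,.29,.28)
E
```

```text
time: 1.37
position: [0.4982, 0.275, 0.2962]
tool_rot: [-0.632, -3.076, -0.0]
ft_force: [-0.2, 0.5, -0.1]
grip_width: 0.998
grip_force: 0.0
d [41.  -1.3 16.2] spin 0 | yaw 66.8 pos [0.4982 0.2751 0.2961] tilt [-0.001  0.   ] q7 0.63 t 1.42 rows>= 2
```

View pics/w2.png

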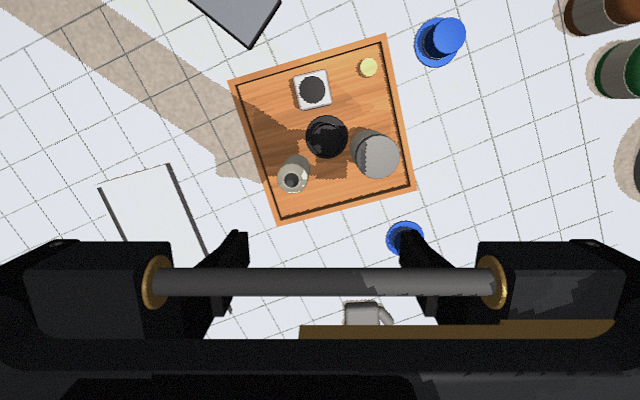

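The wrist view shows the tin at (312,90), hat (326,136), jar (376,156), bottle (294,178) and spool (368,67). Next I'll cluster by height and fit them.

```bash
cat > fit.py <<'E'
from h import *
import pickle,sys
im=pickle.load(open("w1.pkl","rb"));W=cloud(im)
def clus(u,v,r,zl,zh):
    vv,uu=np.mgrid[0:400,0:640]
    m=(np.hypot(uu-u,vv-v)<r)&(W[...,2]>zl)&(W[...,2]<zh)
    p=W[m][:,:2].astype(np.float32);c,rad=cv2.minEnclosingCircle(p)
    rr=cv2.minAreaRect(p*1000)
    return np.round([len(p),*p.mean(0),*c,rad,np.median(W[m][:,2])],4),np.round(rr[1],1),round(rr[2],1),np.round(np.array(rr[0]),1)
print("jar",*clus(376,154,32,.090,.11))
print("tin",*clus(312,90,28,.083,.093))
print("tincap",*clus(312,90,18,.094,.11))
print("bot noz",*clus(292,179,14,.096,.12))
print("bot",*clus(294,176,24,.075,.12))
print("hat",*clus(326,136,24,.046,.060))
print("spool",*clus(368,67,12,.022,.04))
vv,uu=np.mgrid[0:400,0:640]
m=(W[...,2]>.017)&(W[...,2]<.026)&(uu>220)&(uu<420)&(vv>30)&(vv<232)
p=W[m][:,:2].astype(np.float32)
print("board rect",cv2.minAreaRect(p*1000))
for n,uv in dict(floor=(300,200),ground=(440,150)).items(): print(n,np.round(W[uv[1],uv[0]],4))
# tray pixels
for uv in [(98,187),(168,164),(150,210)]: print("tray",np.round(W[uv[1],uv[0]],3))
E
python3 fit.py
```

```text
jar [1.549e+03 4.994e-01 3.390e-01 5.004e-01 3.392e-01 2.550e-02 9.640e-02] [49.8 50. ] 14.7 [500.  339.2]
tin [6.930e+02 4.045e-01 3.003e-01 4.041e-01 3.000e-01 2.540e-02 8.810e-02] [37.9 38. ] 79.2 [404.2 299.9]
tincap [5.480e+02 4.042e-01 3.000e-01 4.044e-01 2.998e-01 1.400e-02 9.840e-02] [26.8 26.3] 66.8 [403.9 300. ]
bot noz [1.170e+02 4.853e-01 2.375e-01 4.862e-01 2.364e-01 7.400e-03 1.025e-01] [13.1 14.4] 18.1 [486.1 236.4]
bot [7.550e+02 4.845e-01 2.384e-01 4.863e-01 2.364e-01 1.900e-02 8.760e-02] [37.5 35.9] 66.2 [485.5 236.7]
hat [7.810e+02 4.631e-01 2.919e-01 4.636e-01 2.921e-01 2.000e-02 5.340e-02] [38.2 38.2] 21.1 [463.3 291.9]
spool [2.510e+02 4.029e-01 3.751e-01 4.031e-01 3.752e-01 1.110e-02 2.850e-02] [20.4 21. ] 66.1 [403.4 375. ]
board rect ((493.07476806640625, 287.674560546875), (210.581787109375, 270.1558837890625), 82.19972229003906)
floor [0.5334 0.2204 0.0085]
ground [0.5462 0.4352 0.0012]
tray [ 0.399 -0.039  0.014]
tray [0.41  0.068 0.007]
tray [0.459 0.006 0.007]
```

```bash
python3 -c "
from h import *
go(.486,.2364,.06,40);go(.486,.2364,.14,40)"
```

```text
d [ -4.2 -40.3 236.2] spin 26.8 | yaw 66.8 pos [0.4982 0.2751 0.2961] tilt [-0.001  0.   ] q7 0.63 t 1.42 rows>= 6
d [ -4.1 -40.3 156.2] spin 26.8 | yaw 66.8 pos [0.4982 0.2751 0.2961] tilt [-0.001  0.   ] q7 0.63 t 1.42 rows>= 4
```

```bash
python3 -m jog '[{"claw":80,"dx":-4.2,"dy":-40.3,"dz":100,"spin":27},{"claw":80,"dx":-4.2,"dy":-40.3,"dz":136,"spin":27},{"claw":80,"dx":-4.2,"dy":-40.3,"dz":136,"spin":27},{"claw":80,"dx":-4.2,"dy":-40.3,"dz":136,"spin":27},{"claw":80,"dx":-4.2,"dy":-40.3,"dz":136,"spin":27},{"claw":80,"dx":-4.2,"dy":-40.3,"dz":136,"spin":27},{"claw":80,"dx":-4.2,"dy":-40.3,"dz":136,"spin":27},{"claw":80,"dx":-4.2,"dy":-40.3,"dz":136,"spin":27}]'
python3 -c "
from h import *
go(.486,.2364,.06,40)"
```

```text
time: 2.08
position: [0.4885, 0.2365, 0.1629]
tool_rot: [1.331, 2.843, 0.006]
ft_force: [1.0, 0.2, 0.3]
grip_width: 0.918
grip_force: 0.0
d [  1.6  -2.4 102.9] spin -0.2 | yaw 39.8 pos [0.4885 0.2365 0.1629] tilt [0.004 0.002] q7 0.22 t 2.08 rows>= 3
```

```bash
python3 -m jog '[{"claw":80,"dx":1.6,"dy":-2.4,"dz":35,"spin":0},{"claw":80,"dx":1.6,"dy":-2.4,"dz":70,"spin":0},{"claw":80,"dx":1.6,"dy":-2.4,"dz":102,"spin":0},{"claw":80,"dx":1.6,"dy":-2.4,"dz":102,"spin":0},{"claw":80,"dx":1.6,"dy":-2.4,"dz":102,"spin":0},{"claw":80,"dx":1.6,"dy":-2.4,"dz":102,"spin":0}]'
python3 -c "
from h import *
go(.486,.2364,.06,40)"
```

```text
time: 2.58
position: [0.4863, 0.2356, 0.0611]
tool_rot: [1.335, 2.841, 0.005]
ft_force: [0.5, 0.9, 0.3]
grip_width: 0.917
grip_force: 0.0
d [0.7 0.3 1.1] spin -0.3 | yaw 39.7 pos [0.4863 0.2356 0.0611] tilt [0.003 0.002] q7 0.25 t 2.58 rows>= 1
```

```bash
python3 -m jog '[{"claw":30,"dx":0,"dy":0,"dz":0,"spin":0},{"claw":30,"dx":0,"dy":0,"dz":0,"spin":0},{"claw":30,"dx":0,"dy":0,"dz":0,"spin":0},{"claw":30,"dx":0,"dy":0,"dz":0,"spin":0},{"claw":30,"dx":0,"dy":0,"dz":0,"spin":0},{"claw":30,"dx":0,"dy":0,"dz":0,"spin":0},{"claw":30,"dx":0,"dy":0,"dz":0,"spin":0},{"claw":30,"dx":0,"dy":0,"dz":0,"spin":0}]' 25
python3 -c "
from h import *
go(.527,-.007,.2,80)"
```

```text
time: 3.25
position: [0.4846, 0.2346, 0.0587]
tool_rot: [1.336, 2.843, 0.001]
ft_force: [0.6, 1.2, 1.4]
grip_width: 0.434
grip_force: 24.9
d [-213.1 -121.4 -141.3] spin -40.4 | yaw 39.6 pos [0.4846 0.2346 0.0587] tilt [0.001 0.   ] q7 0.25 t 3.25 rows>= 7
```

```bash
python3 -m jog '[{"claw":30,"dx":0,"dy":0,"dz":-40,"spin":0},{"claw":30,"dx":0,"dy":0,"dz":-80,"spin":0},{"claw":30,"dx":-20,"dy":-10,"dz":-120,"spin":0},{"claw":30,"dx":-273,"dy":-65,"dz":-200,"spin":-40},{"claw":30,"dx":-273,"dy":-65,"dz":-200,"spin":-40},{"claw":30,"dx":-273,"dy":-65,"dz":-200,"spin":-40},{"claw":30,"dx":-273,"dy":-65,"dz":-200,"spin":-40},{"claw":30,"dx":-273,"dy":-65,"dz":-200,"spin":-40},{"claw":30,"dx":-273,"dy":-65,"dz":-200,"spin":-40},{"claw":30,"dx":-273,"dy":-65,"dz":-200,"spin":-40},{"claw":30,"dx":-273,"dy":-65,"dz":-200,"spin":-40},{"claw":30,"dx":-273,"dy":-65,"dz":-200,"spin":-40},{"claw":30,"dx":-273,"dy":-65,"dz":-200,"spin":-40},{"claw":30,"dx":-273,"dy":-65,"dz":-200,"spin":-40}]'
python3 - <<'E'
from h import *
import pickle
im=grab("wrist");save(im,"w3");pickle.dump(im,open("w3.pkl","wb"));go(.527,-.007,.2,80)
E
```

```text
time: 4.42
position: [0.6077, -0.0153, 0.2576]
tool_rot: [-0.28, -3.127, -0.001]
ft_force: [0.2, 0.2, -1.1]
grip_width: 0.426
grip_force: 24.9
d [80.8 -6.4 57.8] spin -0.2 | yaw 79.8 pos [ 0.6078 -0.0151  0.2577] tilt [-0.002  0.001] q7 1.45 t 4.47 rows>= 3
```

View pics/w3.png

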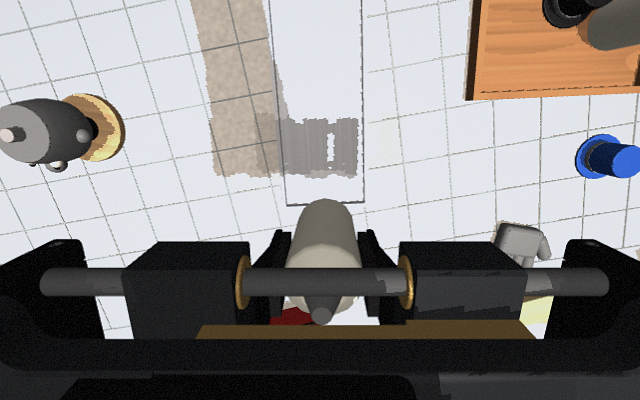

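```bash
cat >> h.py <<'E'
def px(im,u,v,z):
    p=cv2.undistortPoints(np.array([[[u,v]]],float),np.array(im["K"]),np.array(im["distortion"]))[0,0]
    T=np.array(im["T"]);r=T[:3,:3]@np.array([p[0],p[1],1.]);o=T[:3,3]
    return o+r*(z-o[2])/r[2]
E
python3 - <<'E'
from h import *
import pickle
im=pickle.load(open("w3.pkl","rb"))
a,b,c,d=[px(im,*p,.014) for p in [(286,206),(364,203),(268,2),(361,2)]]
for p in(a,b,c,d):print(np.round(p,4))
e=(a+b)/2;print(np.linalg.norm(a-b));w=(b-a)/np.linalg.norm(b-a);l=np.array([-w[1],w[0],0]);
print("yaw l",np.degrees(np.arctan2(l[1],l[0])))
for s in(50,130,210):print(np.round(e+l*s/1000,4))
W=cloud(im);vv,uu=np.mgrid[0:400,0:640]
m=(uu<90)&(vv<200)&(W[...,2]>.096)&(W[...,2]<.106);p=W[m][:,:2].astype(np.float32);print("bust top",len(p),p.mean(0),cv2.minAreaRect(p*1000))
m=(uu<60)&(vv<200)&(W[...,2]>.109)&(W[...,2]<.13);p=W[m][:,:2].astype(np.float32);print("peg",len(p),p.mean(0) if len(p) else 0)
E
```

```text
[ 0.6463 -0.0745  0.014 ]
[0.6608 0.0289 0.014 ]
[ 0.4076 -0.0435  0.014 ]
[0.4261 0.0592 0.014 ]
0.10444430740031486
yaw l 172.03494275707337
[ 0.6041 -0.0159  0.014 ]
[ 0.5248 -0.0048  0.014 ]
[0.4456 0.0063 0.014 ]
bust top 2365 [ 0.5028627 -0.2934365] ((504.1267395019531, -294.6873779296875), (51.077430725097656, 57.61719512939453), 61.29880142211914)
peg 220 [ 0.50210273 -0.29766735]
```

The tray's inner end corners are at (286,206) and (364,203). The head top is at (20,130). The bottle goes in the outer slot, almost straight below its current position.

```bash
python3 -m jog '[{"claw":30,"dx":2,"dy":0,"dz":40,"spin":0},{"claw":30,"dx":2,"dy":0,"dz":80,"spin":0},{"claw":30,"dx":2,"dy":0,"dz":120,"spin":0},{"claw":30,"dx":2,"dy":0,"dz":160,"spin":0},{"claw":30,"dx":2,"dy":0,"dz":185,"spin":0},{"claw":30,"dx":2,"dy":0,"dz":192,"spin":0},{"claw":30,"dx":2,"dy":0,"dz":198,"spin":0},{"claw":30,"dx":2,"dy":0,"dz":199,"spin":0},{"claw":30,"dx":2,"dy":0,"dz":199,"spin":0},{"claw":30,"dx":2,"dy":0,"dz":199,"spin":0}]'
python3 -c "
from h import *
go(.604,-.016,.0565,80)"
```

```text
time: 5.3
position: [0.6082, -0.0167, 0.0618]
tool_rot: [0.283, 3.125, 0.001]
ft_force: [0.1, -0.1, -0.6]
grip_width: 0.427
grip_force: 24.9
d [ 4.2 -0.   5.3] spin -0.3 | yaw 79.7 pos [ 0.6082 -0.0167  0.0618] tilt [0.004 0.   ] q7 1.5 t 5.3 rows>= 1
```

```bash
python3 -m jog '[{"claw":30,"dx":0,"dy":0,"dz":3,"spin":0},{"claw":30,"dx":0,"dy":0,"dz":4,"spin":0},{"claw":30,"dx":0,"dy":0,"dz":4,"spin":0},{"claw":30,"dx":0,"dy":0,"dz":4,"spin":0},{"claw":30,"dx":0,"dy":0,"dz":4,"spin":0}]'

```

```text
time: 5.72
position: [0.6067, -0.0169, 0.0558]
tool_rot: [0.284, 3.128, 0.0]
ft_force: [0.2, 0.6, -0.9]
grip_width: 0.427
grip_force: 24.9
```

```bash
python3 -m jog '[{"claw":80,"dx":0,"dy":0,"dz":0.5,"spin":0},{"claw":80,"dx":0,"dy":0,"dz":0.5,"spin":0},{"claw":80,"dx":0,"dy":0,"dz":0.5,"spin":0},{"claw":80,"dx":0,"dy":0,"dz":0.5,"spin":0},{"claw":80,"dx":0,"dy":0,"dz":0.5,"spin":0},{"claw":80,"dx":0,"dy":0,"dz":-30,"spin":0},{"claw":80,"dx":0,"dy":0,"dz":-70,"spin":0},{"claw":80,"dx":0,"dy":0,"dz":-110,"spin":0}]'
python3 -c "
from h import *
go(.5003,.3392,.16,125);go(.5003,.3392,.16,142)"
```

```text
time: 6.38
position: [0.6054, -0.017, 0.1658]
tool_rot: [-0.284, -3.126, 0.001]
ft_force: [1.5, -0.8, 0.8]
grip_width: 0.896
grip_force: 0.0
d [167.5 331.5   5.9] spin -45.4 | yaw 79.6 pos [ 0.6054 -0.017   0.1658] tilt [-0.003 -0.   ] q7 1.46 t 6.38 rows>= 9
d [167.5 331.5   5.9] spin -62.4 | yaw 79.6 pos [ 0.6054 -0.017   0.1658] tilt [-0.003 -0.   ] q7 1.46 t 6.38 rows>= 9
```

```bash
python3 -m jog '[{"claw":86,"dx":167.5,"dy":331.5,"dz":0,"spin":-45},{"claw":86,"dx":167.5,"dy":331.5,"dz":0,"spin":-45},{"claw":86,"dx":167.5,"dy":331.5,"dz":0,"spin":-45},{"claw":86,"dx":167.5,"dy":331.5,"dz":0,"spin":-45},{"claw":86,"dx":167.5,"dy":331.5,"dz":0,"spin":-45},{"claw":86,"dx":167.5,"dy":331.5,"dz":0,"spin":-45},{"claw":86,"dx":167.5,"dy":331.5,"dz":0,"spin":-45},{"claw":86,"dx":167.5,"dy":331.5,"dz":0,"spin":-45},{"claw":86,"dx":167.5,"dy":331.5,"dz":0,"spin":-45},{"claw":86,"dx":167.5,"dy":331.5,"dz":0,"spin":-45},{"claw":86,"dx":167.5,"dy":331.5,"dz":0,"spin":-45},{"claw":86,"dx":167.5,"dy":331.5,"dz":0,"spin":-45},{"claw":86,"dx":167.5,"dy":331.5,"dz":0,"spin":-45}]'
python3 -c "
from h import *
go(.5003,.3392,.06,125)"
```

```text
time: 7.47
position: [0.5024, 0.3375, 0.1655]
tool_rot: [-0.931, 3.0, -0.002]
ft_force: [-0.1, 0.4, -0.9]
grip_width: 0.991
grip_force: 0.0
d [  0.7   2.7 105.5] spin -0.5 | yaw 124.5 pos [0.5024 0.3375 0.1655] tilt [ 0.    -0.001] q7 1.56 t 7.47 rows>= 3
```

```bash
python3 -m jog '[{"claw":86,"dx":0.7,"dy":1.5,"dz":35,"spin":0},{"claw":86,"dx":0.7,"dy":1.5,"dz":70,"spin":0},{"claw":86,"dx":0.7,"dy":1.5,"dz":104,"spin":0},{"claw":86,"dx":0.7,"dy":1.5,"dz":104,"spin":0},{"claw":86,"dx":0.7,"dy":1.5,"dz":104,"spin":0},{"claw":86,"dx":0.7,"dy":1.5,"dz":104,"spin":0},{"claw":86,"dx":0.7,"dy":1.5,"dz":104,"spin":0}]'
python3 -c "
from h import *
go(.5003,.3392,.06,125)"
```

```text
time: 8.05
position: [0.502, 0.3408, 0.0645]
tool_rot: [-0.932, 2.995, 0.002]
ft_force: [-0.1, -0.7, 0.1]
grip_width: 0.99
grip_force: 0.0
d [ 2.4 -0.3  4.5] spin -0.4 | yaw 124.6 pos [0.502  0.3408 0.0645] tilt [0.004 0.003] q7 1.56 t 8.05 rows>= 1
```

```bash
python3 -m jog '[{"claw":86,"dx":1.5,"dy":-0.3,"dz":2,"spin":0},{"claw":44,"dx":1.5,"dy":-0.3,"dz":2,"spin":0},{"claw":44,"dx":1.5,"dy":-0.3,"dz":2,"spin":0},{"claw":44,"dx":1.5,"dy":-0.3,"dz":2,"spin":0},{"claw":44,"dx":1.5,"dy":-0.3,"dz":2,"spin":0},{"claw":44,"dx":1.5,"dy":-0.3,"dz":2,"spin":0},{"claw":44,"dx":1.5,"dy":-0.3,"dz":2,"spin":0}]' 28
python3 -c "
from h import *
go(.525,-.005,.19,81)"
```

```text
time: 8.63
position: [0.4989, 0.3391, 0.0596]
tool_rot: [-0.935, 2.999, 0.0]
ft_force: [0.0, 0.0, 0.5]
grip_width: 0.623
grip_force: 0.0
d [ 174.1 -298.  -130.4] spin 43.6 | yaw 124.6 pos [0.4989 0.3391 0.0596] tilt [0. 0.] q7 1.56 t 8.63 rows>= 9
```

```bash
python3 -m jog '[{"claw":44,"dx":0,"dy":0,"dz":0,"spin":0},{"claw":44,"dx":0,"dy":0,"dz":0,"spin":0},{"claw":44,"dx":0,"dy":0,"dz":0,"spin":0},{"claw":44,"dx":0,"dy":0,"dz":-40,"spin":0},{"claw":44,"dx":0,"dy":0,"dz":-80,"spin":0},{"claw":44,"dx":0,"dy":0,"dz":-120,"spin":0},{"claw":44,"dx":174,"dy":-298,"dz":-130,"spin":43},{"claw":44,"dx":174,"dy":-298,"dz":-130,"spin":43},{"claw":44,"dx":174,"dy":-298,"dz":-130,"spin":43},{"claw":44,"dx":174,"dy":-298,"dz":-130,"spin":43},{"claw":44,"dx":174,"dy":-298,"dz":-130,"spin":43},{"claw":44,"dx":174,"dy":-298,"dz":-130,"spin":43},{"claw":44,"dx":174,"dy":-298,"dz":-130,"spin":43},{"claw":44,"dx":174,"dy":-298,"dz":-130,"spin":43},{"claw":44,"dx":174,"dy":-298,"dz":-130,"spin":43},{"claw":44,"dx":174,"dy":-298,"dz":-130,"spin":43},{"claw":44,"dx":174,"dy":-298,"dz":-130,"spin":43},{"claw":44,"dx":174,"dy":-298,"dz":-130,"spin":43}]'
python3 -c "
from h import *
go(.525,-.005,.0575,81)"
```

```text
time: 10.13
position: [0.5248, -0.0036, 0.1892]
tool_rot: [-0.227, -3.133, -0.001]
ft_force: [-0.4, 1.0, -2.3]
grip_width: 0.585
grip_force: 28.0
d [ -0.5  -1.5 131.7] spin 0.7 | yaw 81.7 pos [ 0.5248 -0.0036  0.1892] tilt [-0.001  0.001] q7 1.41 t 10.13 rows>= 4
```

```bash
python3 -m jog '[{"claw":44,"dx":-0.5,"dy":-1.5,"dz":40,"spin":0},{"claw":44,"dx":-0.5,"dy":-1.5,"dz":80,"spin":0},{"claw":44,"dx":-0.5,"dy":-1.5,"dz":115,"spin":0},{"claw":44,"dx":-0.5,"dy":-1.5,"dz":126,"spin":0},{"claw":44,"dx":-0.5,"dy":-1.5,"dz":131,"spin":0},{"claw":44,"dx":-0.5,"dy":-1.5,"dz":132,"spin":0},{"claw":44,"dx":-0.5,"dy":-1.5,"dz":132,"spin":0},{"claw":44,"dx":-0.5,"dy":-1.5,"dz":132,"spin":0}]'
python3 -c "
from h import *
go(.525,-.005,.0570,81)"
```

```text
time: 10.8
position: [0.527, -0.0059, 0.0592]
tool_rot: [0.227, 3.13, 0.001]
ft_force: [0.1, -0.5, -1.6]
grip_width: 0.585
grip_force: 28.0
d [2.1 0.6 2.2] spin 0.7 | yaw 81.7 pos [ 0.527  -0.0059  0.0592] tilt [0.003 0.001] q7 1.48 t 10.8 rows>= 1
```

```bash
python3 -m jog '[{"claw":44,"dx":0,"dy":0,"dz":0.5,"spin":0},{"claw":44,"dx":0,"dy":0,"dz":0.5,"spin":0},{"claw":86,"dx":0,"dy":0,"dz":0.5,"spin":0},{"claw":86,"dx":0,"dy":0,"dz":0.5,"spin":0},{"claw":86,"dx":0,"dy":0,"dz":0.5,"spin":0},{"claw":86,"dx":0,"dy":0,"dz":0.5,"spin":0},{"claw":86,"dx":0,"dy":0,"dz":0.5,"spin":0},{"claw":86,"dx":0,"dy":0,"dz":-35,"spin":0},{"claw":86,"dx":0,"dy":0,"dz":-70,"spin":0},{"claw":86,"dx":0,"dy":0,"dz":-105,"spin":0}]'
python3 -c "
from h import *
go(.4042,.2999,.16,79.2)"
```

```text
time: 11.63
position: [0.5248, -0.0068, 0.1634]
tool_rot: [-0.23, -3.132, 0.001]
ft_force: [1.0, 0.7, 1.0]
grip_width: 0.978
grip_force: 0.0
d [164.  285.9   3.5] spin 2.4 | yaw 81.6 pos [ 0.5248 -0.0068  0.1634] tilt [-0.001 -0.   ] q7 1.43 t 11.63 rows>= 8
```

```bash
python3 -m jog '[{"claw":75,"dx":164,"dy":286,"dz":0,"spin":2.4},{"claw":75,"dx":164,"dy":286,"dz":0,"spin":2.4},{"claw":75,"dx":164,"dy":286,"dz":0,"spin":2.4},{"claw":75,"dx":164,"dy":286,"dz":0,"spin":2.4},{"claw":75,"dx":164,"dy":286,"dz":0,"spin":2.4},{"claw":75,"dx":164,"dy":286,"dz":0,"spin":2.4},{"claw":75,"dx":164,"dy":286,"dz":0,"spin":2.4},{"claw":75,"dx":164,"dy":286,"dz":0,"spin":2.4},{"claw":75,"dx":164,"dy":286,"dz":0,"spin":2.4},{"claw":75,"dx":164,"dy":286,"dz":0,"spin":2.4},{"claw":75,"dx":164,"dy":286,"dz":0,"spin":2.4},{"claw":75,"dx":164,"dy":286,"dz":0,"spin":2.4}]'
python3 -c "
from h import *
go(.4042,.2999,.06,79.2)"
```

```text
time: 12.63
position: [0.4056, 0.2987, 0.1625]
tool_rot: [0.298, 3.127, -0.001]
ft_force: [0.3, -0.8, -0.6]
grip_width: 0.864
grip_force: 0.0
d [  1.6   1.  102.5] spin -0.1 | yaw 79.1 pos [0.4056 0.2987 0.1625] tilt [ 0.    -0.001] q7 0.7 t 12.63 rows>= 3
```

```bash
python3 -m jog '[{"claw":75,"dx":1.6,"dy":0,"dz":35,"spin":0},{"claw":75,"dx":1.6,"dy":0,"dz":70,"spin":0},{"claw":75,"dx":1.6,"dy":0,"dz":102,"spin":0},{"claw":75,"dx":1.6,"dy":0,"dz":102,"spin":0},{"claw":75,"dx":1.6,"dy":0,"dz":102,"spin":0},{"claw":75,"dx":1.6,"dy":0,"dz":102,"spin":0},{"claw":75,"dx":1.6,"dy":0,"dz":102,"spin":0}]'
python3 -c "
from h import *
go(.4042,.2999,.06,79.2)"
```

```text
time: 13.22
position: [0.405, 0.3013, 0.063]
tool_rot: [0.296, 3.125, 0.005]
ft_force: [0.0, 0.3, 0.3]
grip_width: 0.87
grip_force: 0.0
d [ 0.6 -1.5  3. ] spin -0.0 | yaw 79.2 pos [0.405  0.3013 0.063 ] tilt [0.003 0.003] q7 0.7 t 13.22 rows>= 1
```

```bash
python3 -m jog '[{"claw":30,"dx":0,"dy":-1,"dz":0,"spin":0},{"claw":30,"dx":0,"dy":-1,"dz":0,"spin":0},{"claw":30,"dx":0,"dy":-1,"dz":0,"spin":0},{"claw":30,"dx":0,"dy":-1,"dz":0,"spin":0},{"claw":30,"dx":0,"dy":-1,"dz":0,"spin":0},{"claw":30,"dx":0,"dy":-1,"dz":0,"spin":0},{"claw":30,"dx":0,"dy":-1,"dz":0,"spin":0},{"claw":30,"dx":0,"dy":-1,"dz":0,"spin":0},{"claw":30,"dx":0,"dy":-1,"dz":0,"spin":0}]' 28
python3 -c "
from h import *
go(.446,.006,.19,81)"
```

```text
time: 13.97
position: [0.403, 0.2997, 0.0606]
tool_rot: [0.295, 3.128, 0.0]
ft_force: [-0.6, 1.0, 0.1]
grip_width: 0.432
grip_force: 28.0
d [ -97.1 -280.5 -129.5] spin -1.8 | yaw 79.2 pos [0.403  0.2997 0.0606] tilt [0. 0.] q7 0.71 t 13.97 rows>= 8
```

```bash
python3 -m jog '[{"claw":30,"dx":0,"dy":0,"dz":-40,"spin":0},{"claw":30,"dx":0,"dy":0,"dz":-80,"spin":0},{"claw":30,"dx":0,"dy":0,"dz":-120,"spin":0},{"claw":30,"dx":-97,"dy":-280,"dz":-128,"spin":-2},{"claw":30,"dx":-97,"dy":-280,"dz":-128,"spin":-2},{"claw":30,"dx":-97,"dy":-280,"dz":-128,"spin":-2},{"claw":30,"dx":-97,"dy":-280,"dz":-128,"spin":-2},{"claw":30,"dx":-97,"dy":-280,"dz":-128,"spin":-2},{"claw":30,"dx":-97,"dy":-280,"dz":-128,"spin":-2},{"claw":30,"dx":-97,"dy":-280,"dz":-128,"spin":-2},{"claw":30,"dx":-97,"dy":-280,"dz":-128,"spin":-2},{"claw":30,"dx":-97,"dy":-280,"dz":-128,"spin":-2},{"claw":30,"dx":-97,"dy":-280,"dz":-128,"spin":-2},{"claw":30,"dx":-97,"dy":-280,"dz":-128,"spin":-2},{"claw":30,"dx":-97,"dy":-280,"dz":-128,"spin":-2}]'
python3 -c "
from h import *
go(.446,.006,.0575,81)"
```

```text
time: 15.22
position: [0.4457, 0.0081, 0.1883]
tool_rot: [-0.235, -3.132, 0.0]
ft_force: [-0.3, 0.4, -0.8]
grip_width: 0.432
grip_force: 28.0
d [ -0.7  -2.  130.8] spin 0.4 | yaw 81.4 pos [0.4457 0.0081 0.1883] tilt [-0.001  0.   ] q7 1.31 t 15.22 rows>= 4
```

```bash
python3 -m jog '[{"claw":30,"dx":0,"dy":-1,"dz":40,"spin":0},{"claw":30,"dx":0,"dy":-1,"dz":80,"spin":0},{"claw":30,"dx":0,"dy":-1,"dz":115,"spin":0},{"claw":30,"dx":0,"dy":-1,"dz":126,"spin":0},{"claw":30,"dx":0,"dy":-1,"dz":131,"spin":0},{"claw":30,"dx":0,"dy":-1,"dz":131,"spin":0},{"claw":30,"dx":0,"dy":-1,"dz":131,"spin":0},{"claw":30,"dx":0,"dy":-1,"dz":131,"spin":0},{"claw":30,"dx":0,"dy":-1,"dz":131,"spin":0},{"claw":30,"dx":0,"dy":-1,"dz":131,"spin":0}]'
python3 -c "
from h import *
go(.446,.006,.0575,81)"
```

```text
time: 16.05
position: [0.446, 0.0058, 0.0577]
tool_rot: [0.239, 3.132, 0.0]
ft_force: [0.7, -0.5, -1.0]
grip_width: 0.438
grip_force: 28.0
d [0.  0.2 0.2] spin 0.3 | yaw 81.3 pos [0.446  0.0058 0.0577] tilt [0.001 0.   ] q7 1.38 t 16.05 rows>= 1
```

```bash
python3 -m jog '[{"claw":80,"dx":0,"dy":0,"dz":0,"spin":0},{"claw":80,"dx":0,"dy":0,"dz":0,"spin":0},{"claw":80,"dx":0,"dy":0,"dz":0,"spin":0},{"claw":80,"dx":0,"dy":0,"dz":0,"spin":0},{"claw":80,"dx":0,"dy":0,"dz":0,"spin":0},{"claw":80,"dx":0,"dy":0,"dz":0,"spin":0},{"claw":80,"dx":0,"dy":0,"dz":-35,"spin":0},{"claw":80,"dx":0,"dy":0,"dz":-70,"spin":0},{"claw":80,"dx":0,"dy":0,"dz":-105,"spin":0},{"claw":80,"dx":0,"dy":0,"dz":-105,"spin":0}]'
python3 -c "
from h import *
go(.4633,.2920,.13,80)"
```

```text
time: 16.88
position: [0.4502, 0.0056, 0.1691]
tool_rot: [0.24, 3.121, 0.006]
ft_force: [2.7, 0.5, -0.1]
grip_width: 0.918
grip_force: 0.0
d [ 31.2 284.8  40.1] spin 1.2 | yaw 81.2 pos [0.4502 0.0056 0.1691] tilt [0.011 0.003] q7 1.32 t 16.88 rows>= 7
```

```bash
python3 -m jog '[{"claw":75,"dx":29,"dy":285,"dz":0,"spin":1},{"claw":75,"dx":29,"dy":285,"dz":0,"spin":1},{"claw":75,"dx":29,"dy":285,"dz":0,"spin":1},{"claw":75,"dx":29,"dy":285,"dz":10,"spin":1},{"claw":75,"dx":29,"dy":285,"dz":20,"spin":1},{"claw":75,"dx":29,"dy":285,"dz":30,"spin":1},{"claw":75,"dx":29,"dy":285,"dz":40,"spin":1},{"claw":75,"dx":29,"dy":285,"dz":40,"spin":1},{"claw":75,"dx":29,"dy":285,"dz":40,"spin":1},{"claw":75,"dx":29,"dy":285,"dz":40,"spin":1}]'
python3 - <<'E'
from h import *
go(.4633,.2920,.034,80)
im=grab("side");c=im["frame"][100:360,200:460];cv2.imwrite("pics/s2.png",cv2.cvtColor(cv2.resize(c,(598,598),interpolation=cv2.INTER_CUBIC),cv2.COLOR_RGB2BGR))
E
```

```text
time: 17.72
position: [0.4606, 0.2906, 0.122]
tool_rot: [-0.267, -3.13, 0.002]
ft_force: [0.2, -0.4, -0.1]
grip_width: 0.861
grip_force: 0.0
d [-2.4  2.  88. ] spin 0.2 | yaw 80.2 pos [0.4606 0.2906 0.122 ] tilt [-0.001 -0.002] q7 0.81 t 17.72 rows>= 3
```

View pics/s2.png

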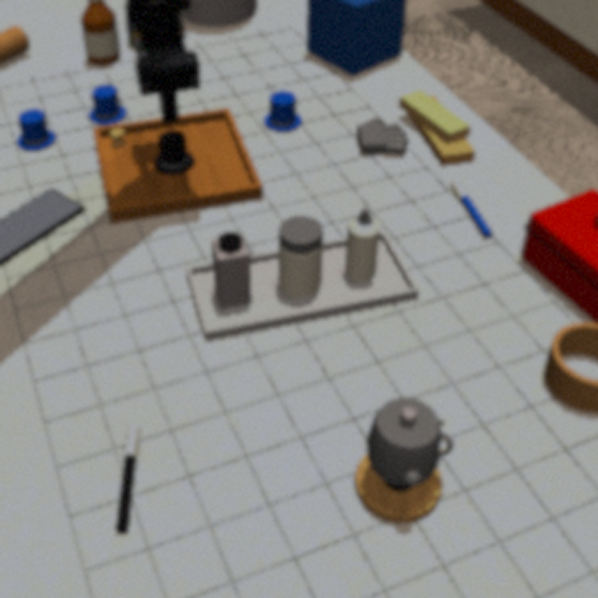

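The side crop shows the tin (232,270), jar (300,260) and bottle (362,250) upright in the tray. The hat is still on the board at (172,150). Next is the hat grasp.

```bash
python3 -m jog '[{"claw":75,"dx":-2,"dy":1,"dz":35,"spin":0},{"claw":75,"dx":-2,"dy":1,"dz":65,"spin":0},{"claw":75,"dx":-2,"dy":1,"dz":84,"spin":0},{"claw":75,"dx":-2,"dy":1,"dz":84,"spin":0},{"claw":75,"dx":-2,"dy":1,"dz":84,"spin":0},{"claw":75,"dx":-2,"dy":1,"dz":84,"spin":0},{"claw":75,"dx":-2,"dy":1,"dz":84,"spin":0}]'
python3 -c "
from h import *
go(.4633,.2920,.034,80)"
```

```text
time: 18.35
position: [0.4644, 0.2925, 0.0409]
tool_rot: [0.269, 3.127, 0.004]
ft_force: [-0.6, -0.5, -1.0]
grip_width: 0.862
grip_force: 0.0
d [ 1.  -0.7  6.9] spin 0.2 | yaw 80.2 pos [0.4644 0.2925 0.0409] tilt [0.003 0.002] q7 0.83 t 18.35 rows>= 1
```

```bash
python3 -m jog '[{"claw":75,"dx":0,"dy":0,"dz":3,"spin":0},{"claw":75,"dx":0,"dy":0,"dz":4,"spin":0},{"claw":30,"dx":0,"dy":0,"dz":4,"spin":0},{"claw":30,"dx":0,"dy":0,"dz":4,"spin":0},{"claw":30,"dx":0,"dy":0,"dz":4,"spin":0},{"claw":30,"dx":0,"dy":0,"dz":4,"spin":0},{"claw":30,"dx":0,"dy":0,"dz":4,"spin":0},{"claw":30,"dx":0,"dy":0,"dz":4,"spin":0},{"claw":30,"dx":0,"dy":0,"dz":4,"spin":0},{"claw":30,"dx":0,"dy":0,"dz":4,"spin":0},{"claw":30,"dx":0,"dy":0,"dz":4,"spin":0}]' 20
python3 -c "
from h import *
go(.56,-.19,.26,80)"
```

```text
time: 19.27
position: [0.4627, 0.2921, 0.0345]
tool_rot: [0.267, 3.13, 0.0]
ft_force: [0.5, 0.5, 0.3]
grip_width: 0.457
grip_force: 20.0
d [-177.7 -458.6 -225.5] spin 0.2 | yaw 80.2 pos [0.4627 0.2921 0.0345] tilt [0. 0.] q7 0.83 t 19.27 rows>= 13
```

```bash
python3 -m jog '[{"claw":30,"dx":0,"dy":0,"dz":-40,"spin":0},{"claw":30,"dx":0,"dy":0,"dz":-80,"spin":0},{"claw":30,"dx":0,"dy":0,"dz":-120,"spin":0},{"claw":30,"dx":0,"dy":0,"dz":-160,"spin":0},{"claw":30,"dx":-177,"dy":-458,"dz":-225,"spin":0},{"claw":30,"dx":-177,"dy":-458,"dz":-225,"spin":0},{"claw":30,"dx":-177,"dy":-458,"dz":-225,"spin":0},{"claw":30,"dx":-177,"dy":-458,"dz":-225,"spin":0},{"claw":30,"dx":-177,"dy":-458,"dz":-225,"spin":0},{"claw":30,"dx":-177,"dy":-458,"dz":-225,"spin":0},{"claw":30,"dx":-177,"dy":-458,"dz":-225,"spin":0},{"claw":30,"dx":-177,"dy":-458,"dz":-225,"spin":0},{"claw":30,"dx":-177,"dy":-458,"dz":-225,"spin":0},{"claw":30,"dx":-177,"dy":-458,"dz":-225,"spin":0},{"claw":30,"dx":-177,"dy":-458,"dz":-225,"spin":0},{"claw":30,"dx":-177,"dy":-458,"dz":-225,"spin":0},{"claw":30,"dx":-177,"dy":-458,"dz":-225,"spin":0},{"claw":30,"dx":-177,"dy":-458,"dz":-225,"spin":0},{"claw":30,"dx":-177,"dy":-458,"dz":-225,"spin":0},{"claw":30,"dx":-177,"dy":-458,"dz":-225,"spin":0}]'
python3 - <<'E'
from h import *
import pickle
im=grab("wrist");save(im,"w4");pickle.dump(im,open("w4.pkl","wb"));go(.5,-.294,.16,80)
E
```

```text
time: 20.93
position: [0.5596, -0.1873, 0.2591]
tool_rot: [-0.263, -3.13, -0.002]
ft_force: [-0.3, -0.6, -1.3]
grip_width: 0.459
grip_force: 20.0
d [  40.9 -115.3   99.1] spin 0.4 | yaw 80.4 pos [ 0.5596 -0.1872  0.2592] tilt [-0.     0.001] q7 1.78 t 20.98 rows>= 4
```

View pics/w4.png

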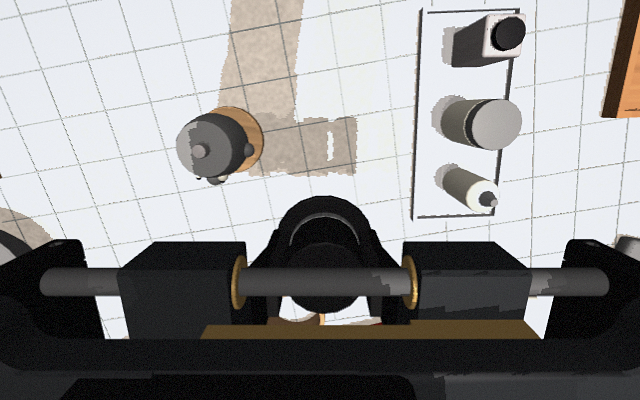

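The wrist view shows the peg top at (200,151) on the head's flat top, centred near (203,148). The three containers are standing in the tray.

```bash
python3 - <<'E'
from h import *
import pickle
im=pickle.load(open("w4.pkl","rb"));W=cloud(im)
print(px(im,200,151,.114), W[151,200])
vv,uu=np.mgrid[0:400,0:640]
b=(np.hypot(uu-203,vv-150)<40)
for lo,hi in((.097,.105),(.110,.120)):
    p=W[b&(W[...,2]>lo)&(W[...,2]<hi)];q=p[:,:2].astype(np.float32);print(len(p),p.mean(0),cv2.minEnclosingCircle(q))
# tray contents
for n,(u,v,r,lo,hi) in dict(tin=(505,35,30,.077,.09),jar=(495,123,35,.085,.1),bot=(485,198,25,.07,.11)).items():
    m=(np.hypot(uu-u,vv-v)<r)&(W[...,2]>lo)&(W[...,2]<hi);p=W[m][:,:2].astype(np.float32);print(n,len(p),cv2.minEnclosingCircle(p),cv2.minAreaRect(p*1000))
go(.5,-.294,.165,80)
E
```

```text
[ 0.50217853 -0.298041    0.114     ] [ 0.50213599 -0.29777166  0.11464504]
2356 [ 0.50124621 -0.29834599  0.1003225 ] ((0.5019789338111877, -0.29927289485931396), 0.028862999752163887)
169 [ 0.50196634 -0.29902277  0.11390326] ((0.50215083360672, -0.2997888922691345), 0.007002584636211395)
tin 1000 ((0.4462975263595581, 0.0044887010008096695), 0.025601554661989212) ((446.0031433105469, 4.110382080078125), (38.753807067871094, 38.7158203125), 82.63890838623047)
jar 2191 ((0.5278510451316833, -0.008020252920687199), 0.0257353987544775) ((527.8235473632812, -8.268522262573242), (49.91548156738281, 50.11148452758789), 1.8420740365982056)
bot 978 ((0.6056807637214661, -0.017439862713217735), 0.01926439441740513) ((604.4397583007812, -18.514678955078125), (35.6647834777832, 36.276302337646484), 79.56011199951172)
d [  40.9 -115.3   94.1] spin 0.4 | yaw 80.4 pos [ 0.5596 -0.1872  0.2592] tilt [-0.     0.001] q7 1.78 t 20.98 rows>= 4
```

```bash
python3 -m jog '[{"claw":30,"dx":38,"dy":-120,"dz":0,"spin":0},{"claw":30,"dx":38,"dy":-120,"dz":20,"spin":0},{"claw":30,"dx":38,"dy":-120,"dz":60,"spin":0},{"claw":30,"dx":38,"dy":-120,"dz":94,"spin":0},{"claw":30,"dx":38,"dy":-120,"dz":94,"spin":0},{"claw":30,"dx":38,"dy":-120,"dz":94,"spin":0},{"claw":30,"dx":38,"dy":-120,"dz":94,"spin":0},{"claw":30,"dx":38,"dy":-120,"dz":94,"spin":0}]'
python3 -c "
from h import *
go(.502,-.299,.1275,80)"
```

```text
time: 21.65
position: [0.5042, -0.2995, 0.1675]
tool_rot: [0.261, 3.128, 0.0]
ft_force: [0.0, -0.2, 0.4]
grip_width: 0.461
grip_force: 20.0
d [ 2.4  0.1 40. ] spin 0.4 | yaw 80.4 pos [ 0.5042 -0.2995  0.1675] tilt [ 0.003 -0.   ] q7 2.03 t 21.65 rows>= 1
```

```bash
python3 -m jog '[{"claw":30,"dx":1.5,"dy":0,"dz":15,"spin":0},{"claw":30,"dx":1.5,"dy":0,"dz":28,"spin":0},{"claw":30,"dx":1.5,"dy":0,"dz":34,"spin":0},{"claw":30,"dx":1.5,"dy":0,"dz":38,"spin":0},{"claw":30,"dx":1.5,"dy":0,"dz":38,"spin":0},{"claw":30,"dx":1.5,"dy":0,"dz":38,"spin":0},{"claw":30,"dx":1.5,"dy":0,"dz":38,"spin":0}]'
python3 -c "
from h import *
go(.502,-.299,.1265,80)"
```

```text
time: 22.23
position: [0.5006, -0.3011, 0.1282]
tool_rot: [0.267, 3.129, -0.0]
ft_force: [-0.6, -0.0, 0.8]
grip_width: 0.453
grip_force: 20.0
d [-1.   2.3  1.7] spin 0.2 | yaw 80.2 pos [ 0.5006 -0.3011  0.1282] tilt [ 0.001 -0.   ] q7 2.05 t 22.23 rows>= 1
```

```bash
python3 -m jog '[{"claw":30,"dx":-0.7,"dy":1.7,"dz":1,"spin":0},{"claw":30,"dx":-0.7,"dy":1.7,"dz":1.3,"spin":0},{"claw":30,"dx":-0.7,"dy":1.7,"dz":1.3,"spin":0},{"claw":30,"dx":-0.7,"dy":1.7,"dz":1.3,"spin":0},{"claw":75,"dx":-0.7,"dy":1.7,"dz":1.3,"spin":0},{"claw":75,"dx":-0.7,"dy":1.7,"dz":1.3,"spin":0},{"claw":75,"dx":-0.7,"dy":1.7,"dz":1.3,"spin":0},{"claw":75,"dx":-0.7,"dy":1.7,"dz":1.3,"spin":0},{"claw":75,"dx":-0.7,"dy":1.7,"dz":1.3,"spin":0},{"claw":75,"dx":-0.7,"dy":1.7,"dz":1.3,"spin":0},{"claw":75,"dx":-0.7,"dy":1.7,"dz":-35,"spin":0},{"claw":75,"dx":-0.7,"dy":1.7,"dz":-75,"spin":0},{"claw":75,"dx":-0.7,"dy":1.7,"dz":-115,"spin":0},{"claw":75,"dx":-0.7,"dy":1.7,"dz":-115,"spin":0}]'
python3 - <<'E'
from h import *
im=grab("side");c=im["frame"][240:340,310:440];cv2.imwrite("pics/s3.png",cv2.cvtColor(cv2.resize(c,None,fx=4,fy=4,interpolation=cv2.INTER_CUBIC),cv2.COLOR_RGB2BGR))
im=grab("scene");W=cloud(im);vv,uu=np.mgrid[0:400,0:640]
b=(abs(W[...,0]-.502)<.045)&(abs(W[...,1]+.299)<.045)
for lo,hi in((.099,.110),(.115,.135),(.140,.16)):
    p=W[b&(W[...,2]>lo)&(W[...,2]<hi)];print(lo,len(p),p.mean(0),np.median(p[:,2]),cv2.minEnclosingCircle(p[:,:2].astype(np.float32)))
p=W[b&(W[...,2]>.139)&(W[...,2]<.16)];A=np.c_[p[:,:2]-p[:,:2].mean(0),np.ones(len(p))];print("top slope",np.linalg.lstsq(A,p[:,2],rcond=None)[0])
go(.446,.0045,.2,82)
E
```

```text
time: 23.4
position: [0.5045, -0.3019, 0.251]
tool_rot: [0.267, 3.117, -0.006]
ft_force: [1.0, -1.4, 0.9]
grip_width: 0.858
grip_force: 0.0
0.099 109 [ 0.51451641 -0.28828746  0.1044794 ] 0.10436409726197127 ((0.5066829323768616, -0.2976303696632385), 0.030627286061644554)
0.115 88 [ 0.51548888 -0.28839414  0.125163  ] 0.1251745449470712 ((0.5085537433624268, -0.2959362864494324), 0.02002691477537155)
0.14 92 [ 0.50790954 -0.29642147  0.14496263] 0.145235911815479 ((0.5058496594429016, -0.2972002923488617), 0.02038753218948841)
top slope [-0.04359122 -0.04353458  0.14474662]
d [107.1 290.5  44. ] spin -1.8 | yaw 80.2 pos [ 0.5021 -0.3     0.2446] tilt [ 0.004 -0.001] q7 2.0 t 23.5 rows>= 8
```

View pics/s3.png

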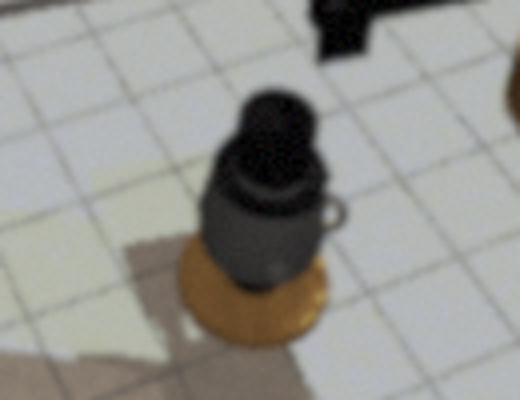

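The hat is seated: brim top at z 0.104, crown top at 0.145, crown upright in the crop at (277,130). Now I'll return the containers, tin first.

```bash
python3 -m jog '[{"claw":75,"dx":105,"dy":291,"dz":0,"spin":-1.8},{"claw":75,"dx":105,"dy":291,"dz":0,"spin":-1.8},{"claw":75,"dx":105,"dy":291,"dz":0,"spin":-1.8},{"claw":75,"dx":105,"dy":291,"dz":0,"spin":-1.8},{"claw":75,"dx":105,"dy":291,"dz":20,"spin":-1.8},{"claw":75,"dx":105,"dy":291,"dz":50,"spin":-1.8},{"claw":75,"dx":105,"dy":291,"dz":80,"spin":-1.8},{"claw":75,"dx":105,"dy":291,"dz":80,"spin":-1.8},{"claw":75,"dx":105,"dy":291,"dz":80,"spin":-1.8},{"claw":75,"dx":105,"dy":291,"dz":80,"spin":-1.8},{"claw":75,"dx":105,"dy":291,"dz":80,"spin":-1.8},{"claw":75,"dx":105,"dy":291,"dz":80,"spin":-1.8}]'
python3 -c "
from h import *
go(.446,.0045,.058,82)"
```

```text
time: 24.5
position: [0.4477, 0.0039, 0.163]
tool_rot: [0.221, 3.133, -0.0]
ft_force: [-0.4, -1.0, -0.3]
grip_width: 0.859
grip_force: 0.0
d [  1.9   0.3 105. ] spin -0.1 | yaw 81.9 pos [0.4477 0.0039 0.163 ] tilt [ 0.001 -0.   ] q7 1.34 t 24.5 rows>= 3
```

```bash
python3 -m jog '[{"claw":75,"dx":1.5,"dy":0.3,"dz":35,"spin":0},{"claw":75,"dx":1.5,"dy":0.3,"dz":70,"spin":0},{"claw":75,"dx":1.5,"dy":0.3,"dz":103,"spin":0},{"claw":75,"dx":1.5,"dy":0.3,"dz":104,"spin":0},{"claw":75,"dx":1.5,"dy":0.3,"dz":104,"spin":0},{"claw":75,"dx":1.5,"dy":0.3,"dz":104,"spin":0},{"claw":75,"dx":1.5,"dy":0.3,"dz":104,"spin":0},{"claw":30,"dx":1.5,"dy":0.3,"dz":104,"spin":0},{"claw":30,"dx":1.5,"dy":0.3,"dz":104,"spin":0},{"claw":30,"dx":1.5,"dy":0.3,"dz":104,"spin":0},{"claw":30,"dx":1.5,"dy":0.3,"dz":104,"spin":0},{"claw":30,"dx":1.5,"dy":0.3,"dz":104,"spin":0},{"claw":30,"dx":1.5,"dy":0.3,"dz":104,"spin":0},{"claw":30,"dx":1.5,"dy":0.3,"dz":104,"spin":0},{"claw":30,"dx":1.5,"dy":0.3,"dz":104,"spin":0}]' 28
python3 -c "
from h import *
go(.446,.0045,.058,82);go(.4042,.2999,.19,79.2)"
```

```text
time: 25.75
position: [0.4456, 0.0059, 0.0586]
tool_rot: [-0.218, -3.134, -0.0]
ft_force: [0.6, 0.4, 0.8]
grip_width: 0.435
grip_force: 27.9
d [-0.6 -1.3  0.6] spin 0.0 | yaw 82.0 pos [0.4456 0.0059 0.0586] tilt [-0.  0.] q7 1.39 t 25.75 rows>= 1
d [  81.8  285.5 -131.4] spin 2.8 | yaw 82.0 pos [0.4456 0.0059 0.0586] tilt [-0.  0.] q7 1.39 t 25.75 rows>= 8
```

```bash
python3 -m jog '[{"claw":30,"dx":0,"dy":0,"dz":-40,"spin":0},{"claw":30,"dx":0,"dy":0,"dz":-80,"spin":0},{"claw":30,"dx":0,"dy":0,"dz":-115,"spin":0},{"claw":30,"dx":82,"dy":285.5,"dz":-120,"spin":2.8},{"claw":30,"dx":82,"dy":285.5,"dz":-120,"spin":2.8},{"claw":30,"dx":82,"dy":285.5,"dz":-120,"spin":2.8},{"claw":30,"dx":82,"dy":285.5,"dz":-120,"spin":2.8},{"claw":30,"dx":82,"dy":285.5,"dz":-120,"spin":2.8},{"claw":30,"dx":82,"dy":285.5,"dz":-120,"spin":2.8},{"claw":30,"dx":82,"dy":285.5,"dz":-120,"spin":2.8},{"claw":30,"dx":82,"dy":285.5,"dz":-120,"spin":2.8},{"claw":30,"dx":82,"dy":285.5,"dz":-120,"spin":2.8},{"claw":30,"dx":82,"dy":285.5,"dz":-120,"spin":2.8},{"claw":30,"dx":82,"dy":285.5,"dz":-120,"spin":2.8},{"claw":30,"dx":82,"dy":285.5,"dz":-120,"spin":2.8}]'
python3 -c "
from h import *
go(.4042,.2999,.062,79.2)"
```

```text
time: 27.0
position: [0.4046, 0.2981, 0.1784]
tool_rot: [-0.299, -3.127, 0.001]
ft_force: [-0.7, -1.1, -2.1]
grip_width: 0.432
grip_force: 27.9
d [  0.7   1.8 116.4] spin -0.1 | yaw 79.1 pos [0.4046 0.2981 0.1784] tilt [-0.    -0.001] q7 0.69 t 27.0 rows>= 3
```

```bash
python3 -m jog '[{"claw":30,"dx":0.7,"dy":1,"dz":40,"spin":0},{"claw":30,"dx":0.7,"dy":1,"dz":80,"spin":0},{"claw":30,"dx":0.7,"dy":1,"dz":105,"spin":0},{"claw":30,"dx":0.7,"dy":1,"dz":112,"spin":0},{"claw":30,"dx":0.7,"dy":1,"dz":115,"spin":0},{"claw":30,"dx":0.7,"dy":1,"dz":115,"spin":0},{"claw":30,"dx":0.7,"dy":1,"dz":115,"spin":0},{"claw":30,"dx":0.7,"dy":1,"dz":115,"spin":0},{"claw":30,"dx":0.7,"dy":1,"dz":115,"spin":0}]'
python3 -c "
from h import *
go(.4042,.2999,.0616,79.2)"
```

```text
time: 27.75
position: [0.4046, 0.3018, 0.0653]
tool_rot: [0.295, 3.125, 0.004]
ft_force: [1.0, 0.4, -1.5]
grip_width: 0.435
grip_force: 27.9
d [ 0.  -2.   3.7] spin 0.0 | yaw 79.2 pos [0.4046 0.3018 0.0653] tilt [0.003 0.002] q7 0.7 t 27.75 rows>= 1
```

```bash
python3 -m jog '[{"claw":30,"dx":0,"dy":-1,"dz":1.5,"spin":0},{"claw":30,"dx":0,"dy":-1,"dz":1.5,"spin":0},{"claw":30,"dx":0,"dy":-1,"dz":1.5,"spin":0},{"claw":30,"dx":0,"dy":-1,"dz":1.5,"spin":0},{"claw":30,"dx":0,"dy":-1,"dz":1.5,"spin":0}]'
python3 -c "
from h import *
go(.4042,.2999,.0616,79.2)"
```

```text
time: 28.17
position: [0.4033, 0.3001, 0.0621]
tool_rot: [0.295, 3.128, 0.0]
ft_force: [-0.3, 0.3, -1.9]
grip_width: 0.438
grip_force: 27.9
d [-0.9  0.   0.5] spin 0.0 | yaw 79.2 pos [0.4033 0.3001 0.0621] tilt [0. 0.] q7 0.7 t 28.17 rows>= 1
```

Spot on; release and go for the jar at (.527,-.008).

```bash
python3 -m jog '[{"claw":75,"dx":0,"dy":0,"dz":0,"spin":0},{"claw":75,"dx":0,"dy":0,"dz":0,"spin":0},{"claw":75,"dx":0,"dy":0,"dz":0,"spin":0},{"claw":75,"dx":0,"dy":0,"dz":0,"spin":0},{"claw":75,"dx":0,"dy":0,"dz":0,"spin":0},{"claw":75,"dx":0,"dy":0,"dz":0,"spin":0},{"claw":75,"dx":0,"dy":0,"dz":-35,"spin":0},{"claw":75,"dx":0,"dy":0,"dz":-70,"spin":0},{"claw":75,"dx":0,"dy":0,"dz":-105,"spin":0},{"claw":75,"dx":0,"dy":0,"dz":-105,"spin":0}]'
python3 -c "
from h import *
go(.5275,-.0075,.163,82)"
```

```text
time: 29.0
position: [0.4067, 0.3028, 0.1744]
tool_rot: [0.294, 3.119, 0.014]
ft_force: [1.2, 0.8, 0.9]
grip_width: 0.862
grip_force: 0.0
d [-176.6 -282.4   10. ] spin -2.8 | yaw 79.2 pos [0.4067 0.3028 0.1744] tilt [0.009 0.008] q7 0.69 t 29.0 rows>= 8
```

```bash
python3 -m jog '[{"claw":86,"dx":-178,"dy":-284,"dz":5,"spin":-2.8},{"claw":86,"dx":-178,"dy":-284,"dz":5,"spin":-2.8},{"claw":86,"dx":-178,"dy":-284,"dz":5,"spin":-2.8},{"claw":86,"dx":-178,"dy":-284,"dz":5,"spin":-2.8},{"claw":86,"dx":-178,"dy":-284,"dz":5,"spin":-2.8},{"claw":86,"dx":-178,"dy":-284,"dz":5,"spin":-2.8},{"claw":86,"dx":-178,"dy":-284,"dz":5,"spin":-2.8},{"claw":86,"dx":-178,"dy":-284,"dz":5,"spin":-2.8},{"claw":86,"dx":-178,"dy":-284,"dz":5,"spin":-2.8},{"claw":86,"dx":-178,"dy":-284,"dz":5,"spin":-2.8},{"claw":86,"dx":-178,"dy":-284,"dz":5,"spin":-2.8},{"claw":86,"dx":-178,"dy":-284,"dz":5,"spin":-2.8},{"claw":86,"dx":-178,"dy":-284,"dz":5,"spin":-2.8}]'
python3 -c "
from h import *
go(.5275,-.0075,.058,82)"
```

```text
time: 30.08
position: [0.5248, -0.0103, 0.1619]
tool_rot: [-0.213, -3.134, -0.001]
ft_force: [0.0, 0.2, -0.6]
grip_width: 0.987
grip_force: 0.0
d [ -2.3   3.  104. ] spin 0.2 | yaw 82.2 pos [ 0.5248 -0.0103  0.1619] tilt [-0.     0.001] q7 1.44 t 30.08 rows>= 3
```

```bash
python3 -m jog '[{"claw":86,"dx":-2,"dy":2.5,"dz":35,"spin":0},{"claw":86,"dx":-2,"dy":2.5,"dz":70,"spin":0},{"claw":86,"dx":-2,"dy":2.5,"dz":102,"spin":0},{"claw":86,"dx":-2,"dy":2.5,"dz":103,"spin":0},{"claw":86,"dx":-2,"dy":2.5,"dz":103,"spin":0},{"claw":86,"dx":-2,"dy":2.5,"dz":103,"spin":0},{"claw":86,"dx":-2,"dy":2.5,"dz":103,"spin":0},{"claw":44,"dx":-2,"dy":2.5,"dz":103,"spin":0},{"claw":44,"dx":-2,"dy":2.5,"dz":103,"spin":0},{"claw":44,"dx":-2,"dy":2.5,"dz":103,"spin":0},{"claw":44,"dx":-2,"dy":2.5,"dz":103,"spin":0},{"claw":44,"dx":-2,"dy":2.5,"dz":103,"spin":0},{"claw":44,"dx":-2,"dy":2.5,"dz":103,"spin":0},{"claw":44,"dx":-2,"dy":2.5,"dz":103,"spin":0},{"claw":44,"dx":-2,"dy":2.5,"dz":103,"spin":0},{"claw":44,"dx":-2,"dy":2.5,"dz":103,"spin":0}]' 28
python3 -c "
from h import *
go(.5275,-.0075,.058,82);go(.5003,.3392,.19,125)"
```

```text
time: 31.42
position: [0.5277, -0.0096, 0.0593]
tool_rot: [0.218, 3.134, 0.001]
ft_force: [0.6, 2.7, 0.7]
grip_width: 0.587
grip_force: 28.0
d [0.5 2.1 1.3] spin 0.0 | yaw 82.0 pos [ 0.5277 -0.0096  0.0593] tilt [0.001 0.001] q7 1.48 t 31.42 rows>= 1
d [  75.3  341.7 -130.6] spin -43.0 | yaw 82.0 pos [ 0.5277 -0.0096  0.0593] tilt [0.001 0.001] q7 1.48 t 31.42 rows>= 9
```

```bash
python3 -m jog '[{"claw":44,"dx":0,"dy":0,"dz":-40,"spin":0},{"claw":44,"dx":0,"dy":0,"dz":-80,"spin":0},{"claw":44,"dx":0,"dy":0,"dz":-115,"spin":0},{"claw":44,"dx":75,"dy":342,"dz":-120,"spin":0},{"claw":44,"dx":75,"dy":342,"dz":-120,"spin":0},{"claw":44,"dx":75,"dy":342,"dz":-120,"spin":0},{"claw":44,"dx":75,"dy":342,"dz":-120,"spin":0},{"claw":44,"dx":75,"dy":342,"dz":-120,"spin":0},{"claw":44,"dx":75,"dy":342,"dz":-120,"spin":0},{"claw":44,"dx":75,"dy":342,"dz":-120,"spin":0},{"claw":44,"dx":75,"dy":342,"dz":-120,"spin":0},{"claw":44,"dx":75,"dy":342,"dz":-120,"spin":0},{"claw":44,"dx":75,"dy":342,"dz":-120,"spin":0},{"claw":44,"dx":75,"dy":342,"dz":-120,"spin":0},{"claw":44,"dx":75,"dy":342,"dz":-120,"spin":0},{"claw":44,"dx":75,"dy":342,"dz":-120,"spin":0},{"claw":44,"dx":75,"dy":342,"dz":-120,"spin":0}]'
python3 -c "
from h import *
go(.5003,.3392,.0623)"
```

```text
time: 32.83
position: [0.5013, 0.3371, 0.179]
tool_rot: [0.223, 3.134, -0.001]
ft_force: [-0.3, -0.2, -1.4]
grip_width: 0.587
grip_force: 28.0
d [  1.3   2.  116.7] spin 0 | yaw 81.9 pos [0.5013 0.3371 0.179 ] tilt [ 0.    -0.001] q7 0.82 t 32.83 rows>= 3
```

```bash
python3 -m jog '[{"claw":44,"dx":1,"dy":1,"dz":40,"spin":0},{"claw":44,"dx":1,"dy":1,"dz":80,"spin":0},{"claw":44,"dx":1,"dy":1,"dz":105,"spin":0},{"claw":44,"dx":1,"dy":1,"dz":112,"spin":0},{"claw":44,"dx":1,"dy":1,"dz":115,"spin":0},{"claw":44,"dx":1,"dy":1,"dz":116,"spin":0},{"claw":44,"dx":1,"dy":1,"dz":116,"spin":0},{"claw":44,"dx":1,"dy":1,"dz":116,"spin":0},{"claw":44,"dx":1,"dy":1,"dz":116,"spin":0},{"claw":44,"dx":1,"dy":1,"dz":116,"spin":0},{"claw":44,"dx":1,"dy":1,"dz":116,"spin":0},{"claw":44,"dx":1,"dy":1,"dz":116,"spin":0}]'
python3 -c "
from h import *
go(.5003,.3392,.0623)"
```

```text
time: 33.83
position: [0.4998, 0.3404, 0.0635]
tool_rot: [0.218, 3.134, 0.001]
ft_force: [0.4, 0.4, -1.0]
grip_width: 0.587
grip_force: 28.0
d [-0.6 -1.1  1.2] spin 0 | yaw 82.0 pos [0.4998 0.3404 0.0635] tilt [0.001 0.   ] q7 0.82 t 33.83 rows>= 1
```

```bash
python3 -m jog '[{"claw":44,"dx":0,"dy":-0.7,"dz":1,"spin":0},{"claw":44,"dx":0,"dy":-0.7,"dz":1,"spin":0},{"claw":44,"dx":0,"dy":-0.7,"dz":1,"spin":0},{"claw":86,"dx":0,"dy":-0.7,"dz":1,"spin":0},{"claw":86,"dx":0,"dy":-0.7,"dz":1,"spin":0},{"claw":86,"dx":0,"dy":-0.7,"dz":1,"spin":0},{"claw":86,"dx":0,"dy":-0.7,"dz":1,"spin":0},{"claw":86,"dx":0,"dy":-0.7,"dz":1,"spin":0},{"claw":86,"dx":0,"dy":-0.7,"dz":1,"spin":0},{"claw":86,"dx":0,"dy":-0.7,"dz":-35,"spin":0},{"claw":86,"dx":0,"dy":-0.7,"dz":-70,"spin":0},{"claw":86,"dx":0,"dy":-0.7,"dz":-105,"spin":0},{"claw":86,"dx":0,"dy":-0.7,"dz":-105,"spin":0}]'
python3 -c "
from h import *
go(.6052,-.0175,.163,82)"
```

```text
time: 34.92
position: [0.5033, 0.342, 0.1763]
tool_rot: [0.218, 3.124, 0.014]
ft_force: [1.6, 0.4, 0.4]
grip_width: 0.984
grip_force: 0.0
d [-150.7 -342.    11.5] spin 0.0 | yaw 82.0 pos [0.5033 0.342  0.1763] tilt [0.01  0.008] q7 0.81 t 34.92 rows>= 9
```

```bash
python3 -m jog '[{"claw":80,"dx":-153,"dy":-343,"dz":5,"spin":0},{"claw":80,"dx":-153,"dy":-343,"dz":5,"spin":0},{"claw":80,"dx":-153,"dy":-343,"dz":5,"spin":0},{"claw":80,"dx":-153,"dy":-343,"dz":5,"spin":0},{"claw":80,"dx":-153,"dy":-343,"dz":5,"spin":0},{"claw":80,"dx":-153,"dy":-343,"dz":5,"spin":0},{"claw":80,"dx":-153,"dy":-343,"dz":5,"spin":0},{"claw":80,"dx":-153,"dy":-343,"dz":5,"spin":0},{"claw":80,"dx":-153,"dy":-343,"dz":5,"spin":0},{"claw":80,"dx":-153,"dy":-343,"dz":5,"spin":0},{"claw":80,"dx":-153,"dy":-343,"dz":5,"spin":0},{"claw":80,"dx":-153,"dy":-343,"dz":5,"spin":0},{"claw":80,"dx":-153,"dy":-343,"dz":5,"spin":0},{"claw":80,"dx":-153,"dy":-343,"dz":5,"spin":0}]'
python3 -c "
from h import *
go(.6052,-.0175,.058)"
```

```text
time: 36.08
position: [0.6034, -0.0191, 0.163]
tool_rot: [-0.213, -3.134, -0.001]
ft_force: [0.5, 0.7, 0.1]
grip_width: 0.919
grip_force: 0.0
d [ -1.5   1.8 105. ] spin 0 | yaw 82.2 pos [ 0.6034 -0.0191  0.163 ] tilt [-0.     0.001] q7 1.5 t 36.08 rows>= 3
```

```bash
python3 -m jog '[{"claw":80,"dx":-1.5,"dy":1.5,"dz":35,"spin":0},{"claw":80,"dx":-1.5,"dy":1.5,"dz":70,"spin":0},{"claw":80,"dx":-1.5,"dy":1.5,"dz":103,"spin":0},{"claw":80,"dx":-1.5,"dy":1.5,"dz":104,"spin":0},{"claw":80,"dx":-1.5,"dy":1.5,"dz":104,"spin":0},{"claw":80,"dx":-1.5,"dy":1.5,"dz":104,"spin":0},{"claw":80,"dx":-1.5,"dy":1.5,"dz":104,"spin":0},{"claw":30,"dx":-1.5,"dy":1.5,"dz":104,"spin":0},{"claw":30,"dx":-1.5,"dy":1.5,"dz":104,"spin":0},{"claw":30,"dx":-1.5,"dy":1.5,"dz":104,"spin":0},{"claw":30,"dx":-1.5,"dy":1.5,"dz":104,"spin":0},{"claw":30,"dx":-1.5,"dy":1.5,"dz":104,"spin":0},{"claw":30,"dx":-1.5,"dy":1.5,"dz":104,"spin":0},{"claw":30,"dx":-1.5,"dy":1.5,"dz":104,"spin":0},{"claw":30,"dx":-1.5,"dy":1.5,"dz":104,"spin":0},{"claw":30,"dx":-1.5,"dy":1.5,"dz":104,"spin":0}]' 25
python3 -c "
from h import *
go(.6052,-.0175,.058);go(.486,.2364,.18,82);go(.486,.2364,.18,40)"
```

```text
time: 37.42
position: [0.6054, -0.0199, 0.0591]
tool_rot: [0.218, 3.134, 0.0]
ft_force: [-0.1, 1.2, 0.3]
grip_width: 0.435
grip_force: 24.3
d [0.5 2.4 1.1] spin 0 | yaw 82.0 pos [ 0.6054 -0.0199  0.0591] tilt [0. 0.] q7 1.53 t 37.42 rows>= 1
d [ 153.7  237.4 -120.9] spin 0.0 | yaw 82.0 pos [ 0.6054 -0.0199  0.0591] tilt [0. 0.] q7 1.53 t 37.42 rows>= 8
d [ 153.7  237.4 -120.9] spin 42.0 | yaw 82.0 pos [ 0.6054 -0.0199  0.0591] tilt [0. 0.] q7 1.53 t 37.42 rows>= 8
```

```bash
python3 -m jog '[{"claw":30,"dx":0,"dy":0,"dz":-40,"spin":0},{"claw":30,"dx":0,"dy":0,"dz":-80,"spin":0},{"claw":30,"dx":0,"dy":0,"dz":-115,"spin":0},{"claw":30,"dx":153.7,"dy":237.4,"dz":-125,"spin":0},{"claw":30,"dx":153.7,"dy":237.4,"dz":-125,"spin":0},{"claw":30,"dx":153.7,"dy":237.4,"dz":-125,"spin":0},{"claw":30,"dx":153.7,"dy":237.4,"dz":-125,"spin":0},{"claw":30,"dx":153.7,"dy":237.4,"dz":-125,"spin":0},{"claw":30,"dx":153.7,"dy":237.4,"dz":-125,"spin":0},{"claw":30,"dx":153.7,"dy":237.4,"dz":-125,"spin":0},{"claw":30,"dx":153.7,"dy":237.4,"dz":-125,"spin":0},{"claw":30,"dx":153.7,"dy":237.4,"dz":-125,"spin":0},{"claw":30,"dx":153.7,"dy":237.4,"dz":-125,"spin":0},{"claw":30,"dx":153.7,"dy":237.4,"dz":-125,"spin":0},{"claw":30,"dx":153.7,"dy":237.4,"dz":-125,"spin":0}]'
python3 -c "
from h import *
go(.486,.2364,.0621)"
```

```text
time: 38.67
position: [0.4867, 0.2345, 0.1839]
tool_rot: [0.223, 3.134, -0.001]
ft_force: [0.0, 0.0, -0.6]
grip_width: 0.433
grip_force: 24.3
d [  1.    1.8 121.8] spin 0 | yaw 81.9 pos [0.4867 0.2345 0.1839] tilt [-0.    -0.001] q7 0.95 t 38.67 rows>= 3
```

```bash
python3 -m jog '[{"claw":30,"dx":0.5,"dy":0.5,"dz":40,"spin":0},{"claw":30,"dx":0.5,"dy":0.5,"dz":80,"spin":0},{"claw":30,"dx":0.5,"dy":0.5,"dz":110,"spin":0},{"claw":30,"dx":0.5,"dy":0.5,"dz":117,"spin":0},{"claw":30,"dx":0.5,"dy":0.5,"dz":121,"spin":0},{"claw":30,"dx":0.5,"dy":0.5,"dz":121,"spin":0},{"claw":30,"dx":0.5,"dy":0.5,"dz":121,"spin":0},{"claw":30,"dx":0.5,"dy":0.5,"dz":121,"spin":0},{"claw":30,"dx":0.5,"dy":0.5,"dz":121,"spin":0},{"claw":30,"dx":0.5,"dy":0.5,"dz":121,"spin":0},{"claw":30,"dx":0.5,"dy":0.5,"dz":121,"spin":0},{"claw":30,"dx":0.5,"dy":0.5,"dz":121,"spin":0}]'
python3 -c "
from h import *
go(.486,.2364,.0621)"
```

```text
time: 39.67
position: [0.4857, 0.237, 0.0635]
tool_rot: [0.218, 3.133, 0.001]
ft_force: [0.6, 0.1, -0.5]
grip_width: 0.436
grip_force: 24.5
d [-0.4 -0.6  1.4] spin 0 | yaw 82.0 pos [0.4857 0.237  0.0635] tilt [0.001 0.   ] q7 0.96 t 39.67 rows>= 1
```

Release, lift and back off beyond the board to look.

```bash
python3 -m jog '[{"claw":30,"dx":0,"dy":-0.5,"dz":1,"spin":0},{"claw":30,"dx":0,"dy":-0.5,"dz":1,"spin":0},{"claw":30,"dx":0,"dy":-0.5,"dz":1,"spin":0},{"claw":66,"dx":0,"dy":-0.5,"dz":1,"spin":0},{"claw":66,"dx":0,"dy":-0.5,"dz":1,"spin":0},{"claw":66,"dx":0,"dy":-0.5,"dz":1,"spin":0},{"claw":66,"dx":0,"dy":-0.5,"dz":1,"spin":0},{"claw":66,"dx":0,"dy":-0.5,"dz":1,"spin":0},{"claw":66,"dx":0,"dy":-0.5,"dz":-35,"spin":0},{"claw":66,"dx":0,"dy":-0.5,"dz":-70,"spin":0},{"claw":66,"dx":0,"dy":-0.5,"dz":-105,"spin":0},{"claw":66,"dx":0,"dy":-0.5,"dz":-140,"spin":0},{"claw":66,"dx":-20,"dy":40,"dz":-180,"spin":0},{"claw":66,"dx":-20,"dy":40,"dz":-230,"spin":0},{"claw":66,"dx":-20,"dy":40,"dz":-230,"spin":0},{"claw":66,"dx":-20,"dy":40,"dz":-230,"spin":0},{"claw":66,"dx":-20,"dy":40,"dz":-230,"spin":0},{"claw":66,"dx":-20,"dy":40,"dz":-230,"spin":0},{"claw":66,"dx":-20,"dy":40,"dz":-230,"spin":0}]'
python3 - <<'E'
from h import *
import pickle
im=grab("wrist");save(im,"w5");pickle.dump(im,open("w5.pkl","wb"));go(.5,.27,.3)
W=cloud(im)
for n,x,y,r,lo,hi in(("jar",.5003,.3392,.045,.09,.11),("tin",.4042,.2999,.04,.083,.093),("bot",.486,.2364,.035,.075,.12),("spool",.403,.375,.03,.022,.04)):
    m=(np.hypot(W[...,0]-x,W[...,1]-y)<r)&(W[...,2]>lo)&(W[...,2]<hi);p=W[m][:,:2].astype(np.float32);print(n,len(p),cv2.minEnclosingCircle(p),cv2.minAreaRect(p*1000)[1:])
E
```

```text
time: 41.25
position: [0.5101, 0.273, 0.2913]
tool_rot: [-0.219, -3.131, 0.003]
ft_force: [-1.3, -0.2, -0.5]
grip_width: 0.762
grip_force: 0.0
d [ 9.7 -4.3 -8.6] spin 0 | yaw 82.0 pos [0.5101 0.2729 0.2913] tilt [-0.003 -0.002] q7 0.91 t 41.3 rows>= 1
jar 1577 ((0.49932947754859924, 0.33851194381713867), 0.025440989062190056) ((49.52183532714844, 50.06629943847656), 38.7552490234375)
tin 722 ((0.4035272002220154, 0.2990032732486725), 0.025274422019720078) ((38.07230758666992, 38.320884704589844), 78.4901123046875)
bot 794 ((0.48486924171447754, 0.23770685493946075), 0.018883828073740005) ((36.25452423095703, 36.312992095947266), 80.9248046875)
spool 401 ((0.4000124931335449, 0.38028520345687866), 0.029034443199634552) ((50.22639846801758, 40.4119873046875), 62.92007827758789)
```

View pics/w5.png

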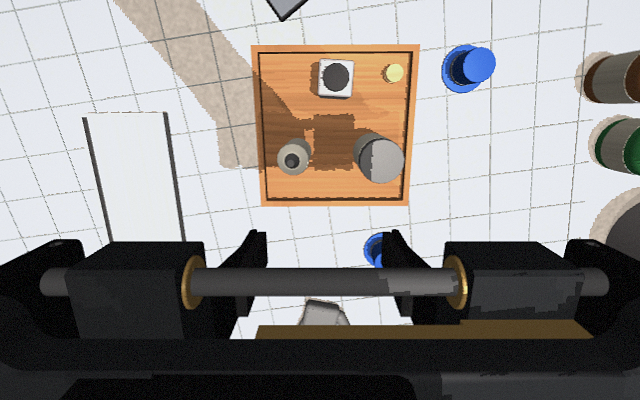

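The picture shows the tin (336,78), jar (379,158) and bottle (294,156) upright on the board, within about 1.7 mm of their starting spots. The spool (394,73) hasn't been disturbed and the tray is empty. The hat was confirmed seated earlier, so I'm handing in.

```bash
python3 -c "
from bench import *
print(close_job())"
```

```text
the job is handed in; nothing more can be done
None
```

The job is handed in at about 41 s: the hat sits flat on the puppet's peg, and all three containers stand upright within about 2 mm of their starting spots; no verdict came back.

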